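# Drive the tapered locking pin of a drip-pole carriage home

## Robot

A 7-joint arm with a two-finger parallel gripper is mounted at the origin on the work surface. World frame = base frame: x ahead of the robot, y to its left, z up, the work surface at z = 0. Lengths are in m, angles in rad, forces in N, time in s.
With the tool pointing down it reaches from about 0.4 to 0.9 m from the base axis. Payload 5.5 kg.
Tool frame: the origin (TCP) lies midway between the tips of the shut fingers; the grasp point (between the pads) lies 19 mm behind it (manip.grip_depth is the distance from the TCP to the grasp point, in m); z points along the fingers, y is the line along which they close (so a half turn about z gives the same grasp; the last joint's range is limited). The gripper opens to 92 mm and grips with 3 to 60 N. Pads are 19 mm wide; open, the fingers measure 130 mm over their backs; the gripper's body (75 mm by 190 mm) begins 47 mm behind the grasp point.
Start: joints at [-0.992, 0.501, -0.427, 1.55, 0.221, 1.138, -0.21], TCP at [0.202, 0.618, 0.227] pointing down, gripper open.
Joint ranges: [-2.88, 2.88], [-0.31, 2.03], [-1.54, 1.56], [0.2, 2.42], [-1.41, 4.55], [0.19, 2.02], [-2.57, 2.57]. Speed limits (rad/s): [2.57, 2.57, 3.14, 3.14, 3.14, 3.14, 3.14].

## Interface

Orientations are given as a unit quaternion [x, y, z, w].
In Python, from bench import manip, effector, viewer gives the robot as it stands. Calls block until the motion is done:
- manip.move_pose(position, orientation): joint-space move of the TCP to a pose.
- manip.servo_line(position, ori=None, vel=0.15): straight line of the TCP; ori=None keeps the orientation; vel is the mean speed in m/s.
- manip.movej(angles): joint-space move.
- effector.open_jaws() and effector.close(f_grip=None): open the fingers fully, or close them until they stop; f_grip is the grip in N (None keeps the last).
- manip.sleep(seconds).
- manip.solve_ik(position, orientation): joint angles nearest the present ones, or None.
- viewer.get_image(name): name is "side" or "top"; returns the picture (400x640x3 uint8, red, green, blue); there is no depth.
- viewer.get_calibration(name): a dict with "vfov" (degrees; the focal length in pixels is half the picture's height over the tangent of half this angle, whatever the lens; pixels are square), "cx", "cy" (the principal point, pixels), "eye" and "attitude" of the camera in the world. Camera axes: x right, y down, z forward; pixel columns grow to the right and rows downward; lengths in m; the calibration is good to about 2 mm. A picture is of the moment at which its call begins. get_calibration takes no time and is no camera call.
A pose or a line that the arm cannot do raises manip.PlanningError and nothing moves.
- manip.hand_in(): hands the job in; it is judged then, once.
Readings, each from a call of its own:
- manip.current_clock(): time.
- manip.current_q(): joint angles.
- manip.current_joint_velocities(): joint speeds.
- manip.current_tau(): joint torques, N m.
- manip.current_tool_pos(): TCP position.
- manip.current_tcp_rot(): TCP orientation.
- manip.current_force(): force on the tool from outside, world axes, zero at the start.
- manip.current_wrist_torque(): the same for the moment, N m.
- manip.current_finger_gap(): finger opening in m.
- manip.current_gripper_force(): force on a finger pad.
Only numpy, scipy, OpenCV 4.12 (cv2) and the standard library are available. Lean on these libraries where they do the work, as an engineer would, in place of code of your own. Each camera call takes 0.05 s, during which the arm holds its last target. There are 200 camera calls.

## Task

Take the tapered locking pin from its parking block and push it, point down, through the hole of the pole bracket and the offset hole of the sliding pole carriage just under it, so that its taper draws the carriage into line; bed the collar flat on the stop plate on top of the bracket with a firm push of about 12 to 20 N and leave the pin there. Be gentle: never load the bracket or the carriage with more than about 25 N through the pin, move the carriage only with the pin and not with the hand, and leave the other things on the worktop where they are.

Things in the scene. Friction and masses are not known exactly. Their poses are not given: they have to be found in the camera images.
- pin_grip (a point): centre of the grey square handle (20 x 20 x 44 mm, flats along x and y; z is up along the pin) of the loose tapered pin, 0.14 kg, standing in the block. Below the handle a steel collar, 34 mm diameter, 5 mm thick, underside 27 mm below this point. Then a round shank 15 mm diameter, 34 mm long, then a 36 mm cone down to a flat tip 5 mm in diameter, 97 mm below this point.
- bracket_hole (a point): centre of the 16.5 mm round through hole in the bracket's aluminium top plate, at the plate's top face, 85 mm above the worktop. Plate 70 (x) x 80 (y) x 10 mm. x points from the hole to the pole, y along the carriage's slide, z up.
- carriage_hole (a point): centre of the 16.5 mm round through hole in the carriage's steel tongue, at its top face, 73 mm above the worktop, 2 mm under the plate, partly seen through the plate's hole. Tongue 10 mm thick, 40 mm wide. Starts 6 to 8.5 mm off line towards +y of the bracket, so a pin sent down the middle of the bracket's hole stands on the tongue. Axes as the bracket hole.
- bracket: the white bracket, fixed to the worktop; origin at the underside, below its hole, axes as the hole's. Foot 190 x 90 mm, 10 mm thick, from 50 mm on the -x side to 140 mm on the +x side of the hole. On its top plate round the hole lies a square stop plate, 44 x 44 mm with a 24 mm hole, on which the collar beds: its top is set 1 to 10 mm above bracket_hole, different each time and not measured, and does not give.
- carriage: the sliding pole carriage (0.4 kg) on the bracket; origin 73 mm below its hole's centre. It slides only along the bracket's y, up to 11 mm either way, against about 3.5 N of friction, and stays where left; it makes the pin drag with up to 6 N on its way down. Carries an upright steel pole of 10 mm diameter with a crook, top 187 mm above the worktop, 110 mm to +x of the hole.
- block_hole (a point): centre of the mouth of the hole (20 mm diameter, right through) in the fixed white plastic parking block, 80 x 80 x 74 mm, in which the pin stands at the start; this point is at the block's top face.
- canister: bystander: steel lidded canister, 94 mm diameter, 111 mm high; origin at the centre of its underside
- bottle: bystander: brown glass bottle with red cap, 60 mm diameter, 140 mm high; origin at the centre of its underside
- tissue_box: bystander: closed cardboard box, 90 x 160 x 60 mm; origin at the centre of its underside
- tape: bystander: roll of paper tape lying flat, 70 mm diameter, 20 mm high; origin at the centre of its underside
Mind the look-alikes: they are no part of the job. What is shaped like the part that bears block_hole but yellow is not meant.

How it is judged:
On the way, in this order (a step that is already met when the one before it is completed fails the run):
1. the pin is lifted clear of its parking block (z of pin_grip in the frame of block_hole above 0.104 m), for 0.1 s.
2. the pin's point has entered both holes: handle centre less than 79 mm above the bracket's hole and within 8 mm of its axis (z of pin_grip in the frame of bracket_hole below 0.079 m and horizontal distance between pin_grip and bracket_hole below 0.008 m), for 0.1 s.
3. the collar is bedded on the bracket's stop plate with more than 3 N on the collar, held for 0.2 s (z of pin_grip in the frame of bracket_hole between 0.026 and 0.0385 m and horizontal distance between pin_grip and bracket_hole below 0.004 m and horizontal distance between carriage_hole and bracket_hole below 0.0025 m and angle between pin_grip's own z axis and vertical below 0.08 rad and contact force between pin_c1 and bracket above 3 N), for 0.2 s.
At the end, for the whole second after the job is handed in: The released pin rests upright (0.08 rad) in the bracket, collar down on the stop plate (handle centre 26 to 38.5 mm above the bracket hole, as the stop plate is set, within 4 mm of its axis), the carriage hole within 2.5 mm of line with the bracket hole (z of pin_grip in the frame of bracket_hole between 0.026 and 0.0385 m and horizontal distance between pin_grip and bracket_hole below 0.004 m and horizontal distance between carriage_hole and bracket_hole below 0.0025 m and angle between pin_grip's own z axis and vertical below 0.08 rad and linear speed of pin below 0.02 m/s); the robot touches nothing.
It fails at once if pin and bracket press on each other with more than 32 N (contact force between pin and bracket above 32 N).
It fails at once if pin and carriage press on each other with more than 32 N (contact force between pin and carriage above 32 N).
It fails at once if the hand or arm pushes the carriage (more than 1 N) (contact force between any of the fingers, the arm and carriage above 1 N).
It fails at once if a bystander is moved more than 20 mm (distance of any of canister, bottle, tissue_box, tape from where it was at the start of the episode above 0.02 m).
It also fails if it takes over 72 s, if anything falls off the work surface, if the arm or the gripper's body presses on something with over 40 N, if the wrist force passes 120 N, or if a joint passes its speed limit or range.

## Working session

There is one attempt and no reset: what is moved stays moved. The work goes in short steps, each a Python script; the robot and the scene stay as the last script left them, time stands still between calls to the robot, and variables do not carry over. Pictures are saved under pics/ and viewed, at most 10 in all, crops included, and the job is handed in when it is done.

```bash
ls; mkdir -p pics; python3 - <<'E'
from bench import manip, effector, viewer
import cv2
for n in("side","top"):
    print(n,viewer.get_calibration(n))
    cv2.imwrite(f"pics/{n}0.png",viewer.get_image(n)[:,:,::-1])
print(manip.current_clock(),manip.current_tool_pos(),manip.current_tcp_rot(),manip.grip_depth)
E
```

```text
pics
side {'vfov': 48.68420800046439, 'cx': 326.7072458242074, 'cy': 203.78461859830398, 'eye': array([0.55266164, 0.65785198, 0.58544508]), 'attitude': array([-0.02637151,  0.88634025, -0.46191004,  0.01856367])}
top {'vfov': 42.52777154062821, 'cx': 322.6706824211028, 'cy': 199.9179387805106, 'eye': array([ 0.37617742, -0.05852625,  1.18537345]), 'attitude': array([-0.70379994,  0.70424142, -0.05709543,  0.07382269])}
0.1 [0.20173612 0.61723614 0.22576789] [ 1.57222638e-01  9.87562791e-01 -8.68011962e-04 -1.50493131e-04] 0.0188
```

View pics/side0.png

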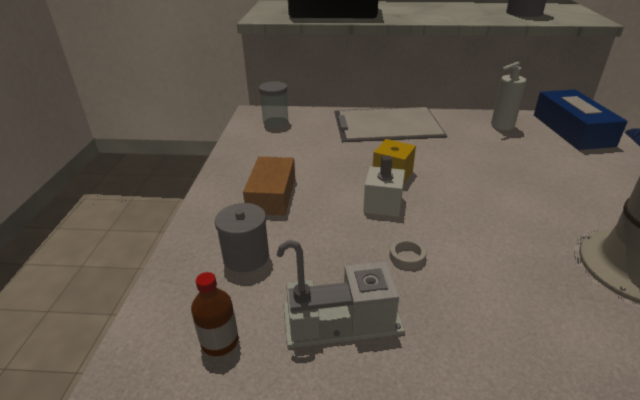

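View pics/top0.png

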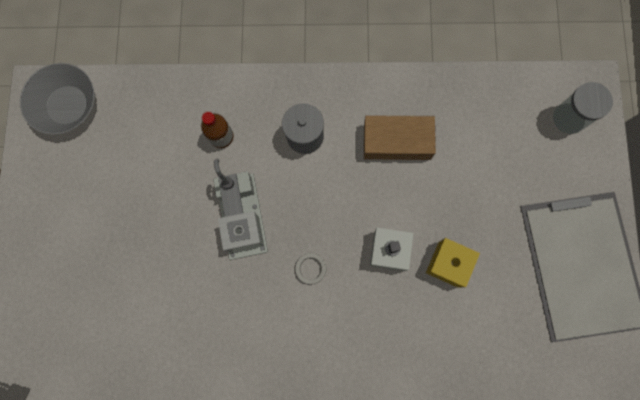

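The scene shows the white block with the pin at side (385,190) and top (393,250). The look-alike is the yellow block at side (395,155) and top (455,263), which has no pin. By the description I choose the white one. The bracket hole is at side (371,281) and top (238,230). I'll check all of these in one crop mosaic.

```bash
cat > h.py <<'E'
import numpy as np, cv2
from scipy.spatial.transform import Rotation as R
from bench import manip, effector, viewer
def cam(n):
    c=viewer.get_calibration(n); f=200/np.tan(np.radians(c['vfov']/2))
    return f,c['cx'],c['cy'],np.array(c['eye']),R.from_quat(c['attitude']).as_matrix()
def onz(n,u,v,z):
    f,cx,cy,e,M=cam(n); d=M@[(u-cx)/f,(v-cy)/f,1]; return e+d*(z-e[2])/d[2]
def proj(n,p):
    f,cx,cy,e,M=cam(n); q=M.T@(np.array(p)-e); return np.array([cx+f*q[0]/q[2],cy+f*q[1]/q[2]])
def crop(im,u,v,w,h,s):
    return cv2.resize(im[v:v+h,u:u+w],None,fx=s,fy=s,interpolation=cv2.INTER_CUBIC)
E
python3 - <<'E'
from h import *
s=cv2.imread("pics/side0.png");t=cv2.imread("pics/top0.png")
# 4 tiles 400x300
a=crop(s,325,255,80,60,5);b=crop(s,345,145,80,60,5);c=crop(t,200,200,80,60,5);d=crop(t,360,220,80,60,5)
m=np.vstack([np.hstack([a,b]),np.hstack([c,d])]); m=cv2.convertScaleAbs(m,alpha=1.4)
cv2.imwrite("pics/m1.png",m)
print(onz("top",238,230,.088),onz("side",371,281,.088),onz("top",393,250,.1),onz("side",386,172,.074))
E
```

```text
[0.51653428 0.15037765 0.088     ] [0.51942465 0.15504672 0.088     ] [ 0.4721759  -0.18075423  0.1       ] [ 0.47870206 -0.20403155  0.074     ]
```

View pics/m1.png

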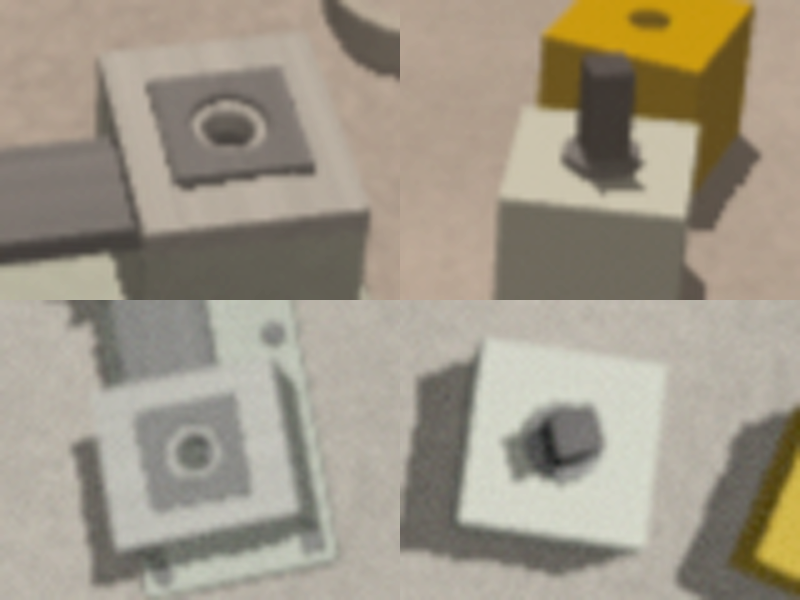

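```bash
python3 - <<'E'
from h import *
def pts(n,L,u0,v0,ox,oy,z): return np.array([onz(n,u0+(x-ox+.5)/5-.5,v0+(y-oy+.5)/5-.5,z) for x,y in L])
def rep(name,P):
    e=[P[(i+1)%4]-P[i] for i in range(4)]
    print(name,P.mean(0).round(4),[round(np.linalg.norm(x),4) for x in e],[round(np.degrees(np.arctan2(x[1],x[0])),1) for x in e])
rep("plate side",pts("side",[(98,60),(308,35),(368,210),(140,240)],325,255,0,0,.085))
rep("plate top",pts("top",[(95,392),(272,358),(300,515),(118,552)],200,200,0,300,.085))
rep("block side",pts("side",[(523,107),(698,125),(688,218),(498,198)],345,145,400,0,.074))
rep("block top",pts("top",[(484,338),(667,366),(640,550),(458,524)],360,220,400,300,.074))
rep("handle top",pts("top",[(547,418),(595,402),(603,448),(558,467)],360,220,400,300,.123))
rep("handle side",pts("side",[(582,60),(612,52),(635,62),(603,72)],345,145,400,0,.123))
print("hole",pts("side",[(229,128)],325,255,0,0,.085),pts("top",[(193,452)],200,200,0,300,.085))
print("stop hole",pts("side",[(229,125)],325,255,0,0,.09))
print("collar",pts("side",[(601,155)],345,145,400,0,.076),pts("top",[(566,442)],360,220,400,300,.0765))
E
```

```text
plate side [0.5205 0.1521 0.085 ] [np.float64(0.0711), np.float64(0.0788), np.float64(0.0707), np.float64(0.0789)] [np.float64(-167.1), np.float64(100.6), np.float64(13.0), np.float64(-79.0)]
plate top [0.5161 0.1491 0.085 ] [np.float64(0.0783), np.float64(0.0699), np.float64(0.0797), np.float64(0.0707)] [np.float64(-79.1), np.float64(-168.5), np.float64(101.5), np.float64(10.3)]
block side [ 0.4821 -0.1837  0.074 ] [np.float64(0.0798), np.float64(0.0788), np.float64(0.0812), np.float64(0.0796)] [np.float64(171.1), np.float64(82.4), np.float64(-8.3), np.float64(-98.6)]
block top [ 0.478  -0.1817  0.074 ] [np.float64(0.0798), np.float64(0.0803), np.float64(0.0783), np.float64(0.0814)] [np.float64(-98.9), np.float64(170.0), np.float64(81.9), np.float64(-8.9)]
handle top [ 0.4777 -0.1819  0.123 ] [np.float64(0.021), np.float64(0.0192), np.float64(0.0202), np.float64(0.0206)] [np.float64(-71.7), np.float64(-171.6), np.float64(112.7), np.float64(11.4)]
handle side [ 0.4825 -0.1849  0.123 ] [np.float64(0.0153), np.float64(0.0127), np.float64(0.017), np.float64(0.0133)] [np.float64(-149.5), np.float64(138.1), np.float64(33.9), np.float64(-49.9)]
hole [[0.52013956 0.15029334 0.085     ]] [[0.51691736 0.15051416 0.085     ]]
stop hole [[0.52044219 0.15404284 0.09      ]]
collar [[ 0.48234211 -0.18498896  0.076     ]] [[ 0.4785532  -0.18307311  0.0765    ]]
```

The mosaic shows the pin handle in the white block (top-view handle at px (395,247)) and the bracket's hole at side (370,280) and top (238,230). Sizes match the description (plate 70x80, block 80x80), and the two cameras disagree by about 4 mm, so I use the mean. Grasping now.

```bash
cat >> h.py <<'E'
def down(deg): # tool y along world angle deg
    a=np.radians((90+deg)/2); return [np.cos(a),np.sin(a),0,0]
E
python3 - <<'E'
from h import *
q=down(104)
T=manip.current_clock
p=manip.current_tool_pos(); manip.servo_line([p[0],p[1],.29],vel=.3)
manip.move_pose([.480,-.1835,.22],q); print(T(),manip.current_force())
cv2.imwrite("pics/s1.png",viewer.get_image("side")[:,:,::-1])
manip.servo_line([.480,-.1835,.087],vel=.12)
print(T(),manip.current_force(),manip.current_tool_pos())
effector.close(50)
print(T(),manip.current_finger_gap(),manip.current_force(),manip.current_wrist_torque(),manip.current_tool_pos(),manip.current_gripper_force())
E
```

```text
3.4417 [ 0.81375785  0.24706248 -0.21288803]
4.75 [ 0.31924964 -0.59156521  0.72994932] [ 0.48061447 -0.18373244  0.08766707]
5.8583 0.019887303693328168 [-0.51134687  0.40084417  0.23708474] [0.13703468 0.05743008 0.03059382] [ 0.47990521 -0.18337235  0.08697193] 49.9522465467453
```

```bash
python3 - <<'E'
from h import *
T=manip.current_clock; q=down(104)
manip.servo_line([.480,-.1835,.21],vel=.15); manip.sleep(.15)
print(T(),manip.current_force(),manip.current_finger_gap())
manip.move_pose([.5185,.1505,.205],down(101.5)); manip.sleep(.5)
p=manip.current_tool_pos(); print(T(),p,manip.current_force(),manip.current_wrist_torque())
s=viewer.get_image("side")[:,:,::-1];t=viewer.get_image("top")[:,:,::-1]
cv2.imwrite("pics/s2.png",s);cv2.imwrite("pics/t2.png",t)
m=np.hstack([crop(s,320,200,100,120,4),crop(t,180,170,100,120,4)])
cv2.imwrite("pics/m2.png",cv2.convertScaleAbs(m,alpha=1.4))
for z in(.122,.118): print(proj("side",[p[0],p[1],z]))
E
```

```text
6.975 [-0.72678863 -0.46077409 -1.80028685] 0.01957190155737161
8.7417 [0.51857137 0.15029307 0.20501618] [-0.02978398  0.40250253 -1.33527803] [ 0.03044598  0.03993595 -0.00194486]
[372.58366718 262.86308935]
[372.45152474 264.79370386]
```

View pics/m2.png

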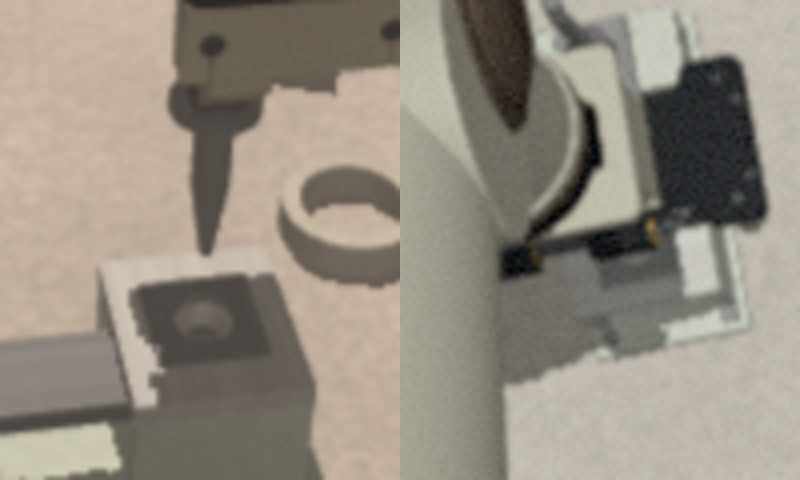

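The side crop shows the pin tip at px (370.9,262.9) over the hole at (370.4,280.2). The arm blocks the top view. I'll align from the side view, where tip and hole are seen together, then descend in small force-watched steps.

```bash
cat >> h.py <<'E'
yb=np.radians(11.5); BX=np.array([np.cos(yb),np.sin(yb)]); BY=np.array([-np.sin(yb),np.cos(yb)])
Q=down(101.5)
def go(xy,z,vel=.03): manip.servo_line([xy[0],xy[1],z],Q,vel=vel)
def F(f0,n=4):
    f=np.mean([(manip.sleep(.02),manip.current_force())[1] for _ in range(n)],0)-f0
    return np.array([f[:2]@BX,f[:2]@BY,f[2]])
E
python3 - <<'E'
from h import *
tip=onz("side",370.9,262.9,.122); hole=onz("side",370.3,280.2,.085)
p=np.array(manip.current_tool_pos())
C=p[:2]+(hole-tip)[:2]      # TCP xy that centres the pin
print("tip",tip,"hole",hole,"C",C, "bracket coords of move",(C-p[:2])@BX,(C-p[:2])@BY)
f0=np.mean([manip.current_force() for _ in range(1)],0)
np.save("c.npy",C);np.save("f0.npy",f0)
xy=C+.0042*BY
go(xy,.190,.05); manip.sleep(.3)
print(manip.current_clock(),F(f0),manip.current_tool_pos())
s=viewer.get_image("side")[:,:,::-1]; cv2.imwrite("pics/s3.png",s)
cv2.imwrite("pics/m3.png",cv2.convertScaleAbs(crop(s,335,230,70,70,8),alpha=1.5))
print("tip px expected rel:",proj("side",[*(tip[:2]+xy-p[:2]),.107]),"hole+4.2y px",proj("side",[*(hole[:2]+.0042*BY),.085]))
E
```

```text
tip [0.52115008 0.15051725 0.122     ] hole [0.52029744 0.15030208 0.085     ] C [0.51766694 0.15022744] bracket coords of move -0.000878420172544245 -4.08586301547056e-05
9.6 [-0.27880027  0.09649523 -0.35240552] [0.51701334 0.15430629 0.19020697]
tip px expected rel: [371.56941284 271.86651388] hole+4.2y px [370.87722952 282.08457049]
```

View pics/m3.png

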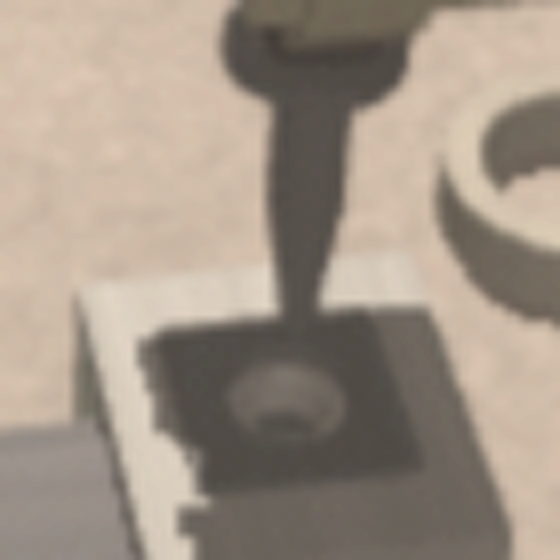

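The tip is at about (371.9,271), close to the expected (371.6,271.9). The hole's along-slide position is still uncertain by about 1.5 mm, so I'll do one overlay check on the unshaded picture.

```bash
python3 - <<'E'
from h import *
s=cv2.imread("pics/side0.png"); k=16
def draw(im,c,r,z,col):
    a=np.linspace(0,2*np.pi,60)
    P=np.array([proj("side",[c[0]+r*np.cos(x),c[1]+r*np.sin(x),z]) for x in a])
    cv2.polylines(im,[np.int32((P-[358,270]+.5)*k)],True,col,1)
base=cv2.convertScaleAbs(crop(s,358,270,25,22,k),alpha=1.5)
A=base.copy();B=base.copy()
draw(B,(.5203,.1503),.00825,.085,(0,0,255));draw(B,(.5203,.1518),.00825,.085,(0,255,0));
cv2.imwrite("pics/m4.png",np.hstack([A,B]))
E
```

```text
(no output)
```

View pics/m4.png

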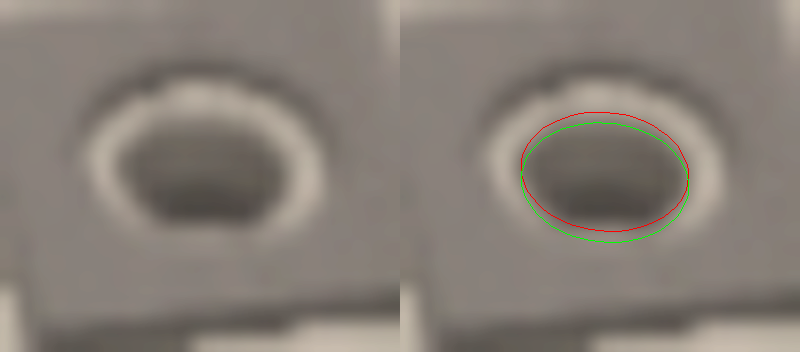

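The far rim fits the green circle, with the near rim hidden by the stop plate. That puts the hole about 1.5 mm further in +y, which agrees with the plate corners. Now a guarded descent.

```bash
cat >> h.py <<'E'
def guarded(xy,z0,z1,f0,step=.0005,lim=4,lat=5):
    z=z0
    while z>z1+1e-6:
        z=max(z-step,z1); go(xy,z,.03); f=F(f0,2)
        if f[2]>lim or max(abs(f[:2]))>lat: return z,f,False
    return z,f,True
E
python3 - <<'E'
from h import *
f0=np.load("f0.npy"); C=np.array([.5177,.1518]); np.save("c.npy",C)
xy=C+.0038*BY
go(xy,.178,.04); t=manip.current_clock(); f=F(f0); print(t,f)
z,f,ok=guarded(xy,.178,.150,f0)
print(manip.current_clock(),z,"tip",z-.083,f,ok,manip.current_tool_pos(),manip.current_wrist_torque())
E
```

```text
10.1667 [ 0.09372966 -0.11238821  0.41772793]
23.2667 0.15499999999999997 tip 0.07199999999999997 [ 0.33332687 -5.60118478  4.27258998] False [0.51707313 0.15523577 0.15503443] [-1.37719231 -0.28339786  0.0109674 ]
```

Contact came with the tip 13 mm into the plate hole and a -y force. That is the cone on the +y wall, just where the estimate predicts it (3.95 mm), so the centre is confirmed. Next I descend along the cone profile with lateral force relief and larger steps.

```bash
python3 - <<'E'
from h import *
f0=np.load("f0.npy"); C=np.load("c.npy")
z=.155; ex=ey=0.; L=[]
def tgt(z):
    d=(.085-(z-.083))*1e3; r=min(7.5,2.5+d*5/36)
    return max(0,min(3.8,8.25-r-.9))*1e-3
go(C+tgt(z)*BY,z,.03); f=F(f0,2); print("relief",f)
while z>.125:
    z-=.0015
    go(C+ex*BX+(tgt(z)+ey)*BY,z,.03); f=F(f0,2)
    L.append((round(z,4),*f.round(1),round(ex*1e3,2),round(ey*1e3,2)))
    if f[2]>12 or max(abs(f[:2]))>12: print("STOP");break
    if abs(f[0])>2: ex+=np.clip(f[0]*.00006,-.0004,.0004)
    if f[1]<-1.5: ey+=np.clip(f[1]*.00006,-.0004,0)
    if f[1]>5: ey+=.0002
for l in L:print(*l)
print(manip.current_clock(),manip.current_tool_pos())
np.save("e.npy",[ex,ey,z])
E
```

```text
relief [ 0.28196408 -3.79838543  3.05510854]
0.1535 0.9 -3.3 2.0 0.0 0.0
0.152 0.9 -3.0 0.2 0.0 -0.2
0.1505 1.2 -1.8 -0.3 0.0 -0.38
0.149 0.9 -0.4 0.2 0.0 -0.49
0.1475 0.4 0.0 -0.6 0.0 -0.49
0.146 0.1 -0.2 -0.1 0.0 -0.49
0.1445 -0.3 0.2 0.1 0.0 -0.49
0.143 0.2 0.2 0.5 0.0 -0.49
0.1415 0.4 0.9 0.4 0.0 -0.49
0.14 0.9 1.6 1.1 0.0 -0.49
0.1385 -0.4 1.8 4.3 0.0 -0.49
0.137 1.0 1.9 2.8 0.0 -0.49
0.1355 0.7 2.9 2.3 0.0 -0.49
0.134 0.5 2.9 1.0 0.0 -0.49
0.1325 0.7 3.1 2.1 0.0 -0.49
0.131 0.6 2.4 1.7 0.0 -0.49
0.1295 -0.2 2.1 2.2 0.0 -0.49
0.128 -0.4 1.7 1.8 0.0 -0.49
0.1265 -0.3 1.5 2.0 0.0 -0.49
0.125 -0.1 1.7 2.9 0.0 -0.49
29.2167 [0.51773737 0.15119719 0.12485806]
```

```bash
python3 - <<'E'
from h import *
f0=np.load("f0.npy"); C=np.load("c.npy"); ex,ey,z=np.load("e.npy"); L=[]
prev=3
while z>.093:
    step=.0015 if z>.1135 else .0005
    if f_big if (f_big:=prev>8) else False: step=.00025
    z-=step
    go(C+ex*BX+ey*BY,z,.03); f=F(f0,2); prev=f[2]
    L.append((round(z,5),*f.round(1),round(ex*1e3,2),round(ey*1e3,2)))
    if f[2]>15.5 or max(abs(f[:2]))>10: print("STOP");break
    if abs(f[0])>2: ex+=np.clip(f[0]*.00006,-.0004,.0004)
    if abs(f[1])>3: ey+=np.clip(f[1]*.00004,-.0003,.0003)
for l in L:print(*l)
manip.sleep(.3)
print(manip.current_clock(),manip.current_tool_pos(),F(f0),manip.current_finger_gap())
np.save("e.npy",[ex,ey,z])
E
```

```text
STOP
0.1235 -0.5 1.6 2.9 0.0 -0.49
0.122 -0.8 1.3 2.7 0.0 -0.49
0.1205 -0.7 1.0 2.3 0.0 -0.49
0.119 -0.6 1.0 1.9 0.0 -0.49
0.1175 -0.3 1.2 1.9 0.0 -0.49
0.116 -1.3 0.9 1.7 0.0 -0.49
0.1145 -1.3 0.0 2.4 0.0 -0.49
0.113 -1.2 0.9 1.7 0.0 -0.49
0.1125 -1.5 0.1 3.3 0.0 -0.49
0.112 -1.7 0.2 4.2 0.0 -0.49
0.1115 -2.2 0.2 4.3 0.0 -0.49
0.111 -2.0 -0.4 5.0 -0.13 -0.49
0.1105 -1.1 -0.0 3.9 -0.25 -0.49
0.11 -0.5 -0.1 4.1 -0.25 -0.49
0.1095 -0.3 -0.0 2.9 -0.25 -0.49
0.109 0.1 -0.7 3.5 -0.25 -0.49
0.1085 -0.1 -0.4 2.1 -0.25 -0.49
0.108 -0.1 -0.2 1.9 -0.25 -0.49
0.1075 0.4 0.2 2.0 -0.25 -0.49
0.107 0.4 -0.7 1.6 -0.25 -0.49
0.1065 -0.0 -0.1 2.5 -0.25 -0.49
0.106 0.2 -0.9 1.8 -0.25 -0.49
0.1055 0.6 -1.1 1.3 -0.25 -0.49
0.105 -0.4 -0.2 1.6 -0.25 -0.49
0.1045 0.3 -0.4 2.4 -0.25 -0.49
0.104 0.3 -0.9 1.5 -0.25 -0.49
0.1035 -0.2 -0.5 2.6 -0.25 -0.49
0.103 0.4 -0.9 1.8 -0.25 -0.49
0.1025 0.0 -0.3 2.1 -0.25 -0.49
0.102 -0.1 -0.8 2.3 -0.25 -0.49
0.1015 -0.4 -0.7 2.5 -0.25 -0.49
0.101 -0.1 -0.4 2.6 -0.25 -0.49
0.1005 -2.2 -1.3 7.0 -0.25 -0.49
0.1 -3.0 -1.0 10.4 -0.38 -0.49
0.09975 -3.1 -0.7 13.2 -0.56 -0.49
0.0995 -3.1 -1.2 13.4 -0.75 -0.49
0.09925 -4.0 -1.0 15.1 -0.93 -0.49
0.099 -4.1 -1.4 17.1 -1.17 -0.49
40.2833 [0.51759057 0.15127699 0.10091718] [-3.48953165 -1.47157218 16.92779541] 0.01924333980629383
```

Bedded: a hard stop at TCP z of 0.1007, which puts the stop plate about 2.7 mm above the hole face, with a 17 N push. I'll relax, release, retreat and check.

```bash
python3 - <<'E'
from h import *
f0=np.load("f0.npy"); C=np.load("c.npy"); ex,ey,z=np.load("e.npy")
go(C-.00025*BX+ey*BY,.1003,.03); print(F(f0))
effector.open_jaws(); print(manip.current_clock(),F(f0),manip.current_finger_gap())
p=manip.current_tool_pos()
manip.servo_line([p[0],p[1],.25],vel=.12)
manip.move_pose([.45,-.05,.33],Q); manip.sleep(.3)
s=viewer.get_image("side")[:,:,::-1];t=viewer.get_image("top")[:,:,::-1]
m=np.hstack([crop(s,310,220,100,120,4),crop(t,180,170,100,120,4)])
cv2.imwrite("pics/m5.png",cv2.convertScaleAbs(m,alpha=1.4)); print(manip.current_clock())
E
```

```text
[-2.69516232 -1.18183029 10.71715224]
41.8833 [-0.08564915 -0.12005104  1.45175406] 0.09154022881082073
44.6583
```

View pics/m5.png

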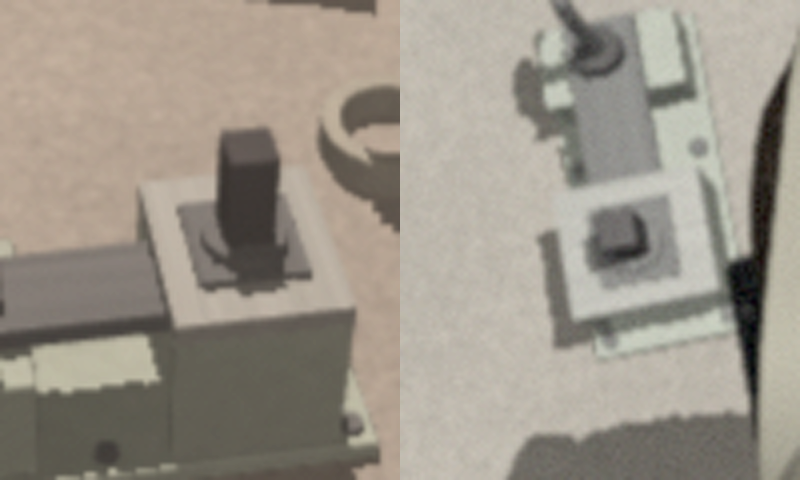

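The side crop shows the pin upright (handle at about px (372,263)) with its collar flat on the stop plate, and the robot is clear.

```bash
python3 -c "
from bench import manip
print(manip.hand_in())"
```

```text
the job is handed in; nothing more can be done
None
```

The pin was pushed through both holes and its collar bedded on the stop plate with about 17 N, then released standing upright; the job was handed in at about 45 s, and the call returned no verdict.

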